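Pack root-trainer books into the frame and close the end stop

ROBOT

A 6-joint arm with a two-finger parallel gripper is mounted at the origin on the work surface. World frame = base frame: x ahead of the robot, y to its left, z up, the work surface at z = 0. Lengths are in mm, angles in rad, forces in N, time in s.
With the tool pointing down it reaches from about 300 to 775 mm from the base axis. Payload 14.6 kg.
Tool frame: the origin (TCP) lies on the front face of the gripper's body, between the roots of the fingers; the fingertips stand 97 mm ahead of it and the grasp point (between the pads) lies 78 mm ahead of it; z points along the fingers, y is the line along which they close (so a half turn about z gives the same grasp; the last joint's range is limited). The gripper opens to 94 mm and grips with 3 to 60 N. Pads are 16 mm wide; open, the fingers measure 119 mm over their backs; the gripper's body (75 mm by 177 mm) begins 78 mm behind the grasp point.
Start: joints at [-1.36, 0.3, 1.521, -0, 1.321, -0.067], TCP at [150.826, -528.906, 302.646] pointing down, gripper open.
Joint ranges: [-3.03, 3.03], [-0.79, 2.21], [0.23, 2.52], [-1.04, 4.18], [0, 3.07], [-2.55, 2.55]. Speed limits (rad/s): [2.22, 2.22, 2.57, 3.14, 3.14, 3.14].

INTERFACE

Orientations are given as [roll, pitch, yaw] about the fixed x, y, z axes, in that order (R = Rz(yaw) Ry(pitch) Rx(roll)).
In Python, from cell import * gives the robot as it stands.
- The arm moves only by the tool carry_out, never from a script. Its arguments are lists of equal length, an entry for each row: "slide": the shift along the world's x, y, z scaled (see below), a list of three; "dr": the turn, a rotation vector about the world's x, y, z scaled (see below), a list of three; "gripper": the opening in per cent of the stroke, from 0 (shut) to 100 (fully open). A call has 1 to 10 rows; each row is the pose to reach, as a shift and turn from the pose commanded when the call began, turning the shorter way round; what a row does not reach only later rows make up. The controller multiplies each number of a shift by 0.25 m and each number of a turn by 360 degrees. A row lasts 1/12 s, in which the tool goes at most 41.7 mm and 7.16 degrees, less where a joint would pass 70% of its speed; a pose out of reach is approached as far as the arm can. A call with a number of a shift or a turn outside -1 to 1 is refused whole. A call with a gripper value outside its range is refused whole. The fingers move at their own pace and stop on an object; "newtons" is the grip in N (left out, the last holds). Time passes only in rows, so rows that repeat a pose let the fingers close. It gives the time, the measured TCP pose, the force, the opening and the grip force at its end, in the units of the state.
- read_state(): the state, without advancing time (a new reading comes with each control period).
- camera(name): name is "side" or "top" or "wrist"; returns the picture (384x512x3 uint8, red, green, blue); there is no depth.
- camera_model(name): a dict with "vfov" (degrees; the focal length in pixels is half the picture's height over the tangent of half this angle, whatever the lens; pixels are square), "cx", "cy" (the principal point, pixels), "k1" (the pictures are not rectified: a ray, as slopes to the right and down, at radius r is drawn at 1 + k1 r^2 times it, then the intrinsics apply), "R" (3x3) and "t" (3): a world point X has camera coordinates R X + t. Camera axes: x right, y down, z forward; pixel columns grow to the right and rows downward; lengths in mm; the calibration is good to about 2 mm. A picture is of the moment at which its call begins: read the wrist's pose just before it. camera_model takes no time and is no camera call; for the wrist camera it gives the pose at the moment of the call.
- sign_off(): hands the job in; it is judged then, once.
The state is a dict: "clock": time; "joints": joint angles; "qd": joint speeds; "effort": joint torques, N m; "eef_pos": TCP position; "eef_rot": TCP orientation; "wrist_force": force on the tool from outside, world axes, zero at the start; "moment": the same for the moment, N m; "finger_gap": finger opening in mm; "finger_force": force on a finger pad.
Only numpy, scipy, OpenCV 4.12 (cv2) and the standard library are available. Lean on these libraries where they do the work, as an engineer would, in place of code of your own. Each camera call takes 0.05 s, during which the arm holds its last target. There are 200 camera calls.

TASK

Two root-trainer books already stand loosely in the packing frame; stand the other two upright in its channel as well, so that all four are between the end wall and the yellow end stop, sliding the stop back first if it leaves too little room. Then push the stop up snug, so that the four books stand tight together against the end wall with no gaps, and leave it there. Do not knock a book over, and leave the sprayer, pots, jar, label tub and trowel where they are.

Things in the scene. Friction and masses are not known exactly. Their poses are not given: they have to be found in the camera images.
- rack_wall (a point): Packing frame, fixed, up to 20 deg askew: foot of the end wall's inner face, midway across, on the channel floor (12 mm above the bench). x across the channel; y along it, from the channel OUT through the wall (the channel lies on the -y side); z up. Channel 122 mm wide between 4 mm side rails 45 mm high above its floor; wall 83 mm above the floor; far end open
- rack: The packing frame as a whole, same axes; its origin is under its ply base, at bench level, 140 mm from the wall's inner face towards the stop (-y). Base 152 mm wide, 12 mm thick; it reaches 340 mm along the channel from the wall's inner face. The timber end wall is 20 mm thick and 152 mm wide
- stop (a joint): Yellow sliding end stop: clear length of channel in m from wall to the stop's face, 0 to 0.28; four books packed tight read 0.128. Slides stiffly (3 N), stays where left, cannot tip or lift; push or hook it either way
- stop_face (a point): Foot of the end stop's face, midway across, on the channel floor; axes as for the frame. Plate 116 mm wide, 8 mm thick, top 90 mm above the channel floor. Behind it (-y) a 5 mm foot reaches 66 mm back from the face and carries a grab loop: 10 mm bar, 70 mm wide, top 75 mm above the floor, centred 58 mm behind the face, so 45 mm of open room lies between plate and loop; thin stay rods 50 mm either side
- book1_mid (a point): Empty root-trainer book (black hinged plastic strip of four deep cells, folded shut, rigid), standing in the channel already, near the end wall. 112 mm long (x), 32 mm thick (y), 100 mm high (z, open cells up), about 90 g; the point is its centre, 50 mm above its foot. Ends alike: either way round is right
- book2_mid (a point): Empty root-trainer book (black hinged plastic strip of four deep cells, folded shut, rigid), standing in the channel already, farther along it. 112 mm long (x), 32 mm thick (y), 100 mm high (z, open cells up), about 90 g; the point is its centre, 50 mm above its foot. Ends alike: either way round is right
- book3_mid (a point): Empty root-trainer book (black hinged plastic strip of four deep cells, folded shut, rigid), standing loose on the bench among the clutter, turned any way. 112 mm long (x), 32 mm thick (y), 100 mm high (z, open cells up), about 90 g; the point is its centre, 50 mm above its foot. Ends alike: either way round is right
- book4_mid (a point): Empty root-trainer book (black hinged plastic strip of four deep cells, folded shut, rigid), standing loose on the bench among the clutter, turned any way. 112 mm long (x), 32 mm thick (y), 100 mm high (z, open cells up), about 90 g; the point is its centre, 50 mm above its foot. Ends alike: either way round is right
- sprayer_mid (a point): Bystander, loose: trigger spray bottle, white with a green head, 68 mm across, 193 mm high (its nozzle reaches 48 mm from its axis), upright; point on its axis, 100 mm up. Leave it alone
- pot_mid (a point): Bystander, loose: empty terracotta pot, 102 mm across the rim, 90 mm high, upright; point at its centre, 45 mm up. Leave it alone
- squarepot_mid (a point): Bystander, loose: empty square plastic pot, teal, 72 mm square at the rim, 78 mm high, upright; point at its centre, 39 mm up. Leave it alone
- seedjar_mid (a point): Bystander, loose: amber seed jar with a red cap, 72 mm across, 100 mm high, upright; point at its centre, 50 mm up. Leave it alone
- labeltub_mid (a point): Bystander, loose: blue tub of plant labels, 72 mm across, 85 mm high with labels standing up to 130 mm; point on its axis, 42 mm up. Leave it alone
- trowel_mid (a point): Bystander, loose: hand trowel lying flat on the bench beyond the frame, 265 mm long, 58 mm wide, 27 mm high; point near its middle, 14 mm up; x runs along it to the blade. Leave it alone

How it is judged:
By the outcome, as a careful person would: the job done as asked, in the order asked, and still so for the second after the job is handed in, with the robot touching nothing.
It also fails if it takes over 72 s, if anything falls off the work surface, if the arm or the gripper's body presses on something with over 40 N, if the wrist force passes 120 N, or if a joint passes its speed limit or range.

## Working session

There is one attempt and no reset: what is moved stays moved. The work goes in short steps, Python scripts to look and compute and a tool call to move; the robot and the scene stay as the last step left them, time stands still between calls to the robot, and variables do not carry over. Pictures are saved under pics/ and viewed, at most 13 in all, crops included, and the job is handed in when it is done.

Besides the shell and the picture viewer there is one more tool, called after "Call:" as a command line: name --argument value ..., lists and objects as JSON in quotes. carry_out: Moves the arm, as the interface text tells. Its arguments: {"type":"object","properties":{"slide":{"type":"array","items":{"type":"array","items":{"type":"number","minimum":-1,"maximum":1}}},"dr":{"type":"array","items":{"type":"array","items":{"type":"number","minimum":-1,"maximum":1}}},"gripper":{"type":"array","items":{"type":"number"}},"newtons":{"type":"number"}},"required":["slide","dr","gripper"]}

```bash
mkdir -p pics
cat > h.py <<'E'
from cell import *
import numpy as np, cv2
def ray(m,u,v,shape=(384,512)):
    f=shape[0]/2/np.tan(np.radians(m["vfov"])/2)
    x,y=(u-m["cx"])/f,(v-m["cy"])/f
    rd=np.hypot(x,y); r=rd
    for _ in range(30): r=rd/(1+m["k1"]*r*r)
    s=r/rd if rd>0 else 1
    R=np.array(m["R"]);t=np.array(m["t"])
    return -R.T@t, R.T@np.array([x*s,y*s,1])
def onz(m,u,v,z):
    o,d=ray(m,u,v); return o+d*(z-o[2])/d[2]
def proj(m,X):
    f=192/np.tan(np.radians(m["vfov"])/2)
    c=np.array(m["R"])@np.array(X)+np.array(m["t"]); a=c[:2]/c[2]
    a=a*(1+m["k1"]*(a@a)); return a*f+[m["cx"],m["cy"]]
E
python3 - <<'E'
from h import *
a,b=camera("top"),camera("side")
np.save("top0.npy",a);np.save("side0.npy",b)
for n,i in(("top0",a),("side0",b)):
    cv2.imwrite(f"pics/{n}.png",cv2.resize(i[:,:,::-1],(800,600),interpolation=cv2.INTER_CUBIC))
for n in("top","side"):
    m=camera_model(n);print(m["vfov"],m["k1"],-np.array(m["R"]).T@np.array(m["t"]),np.array(m["R"])[2])
s=read_state();print(s)
E
```

```text
42.88821178239671 -0.10649456797538318 [ 390.26857592  -15.07723666 1293.63481162] [ 0.15430766  0.00282236 -0.98801882]
55.575514348430154 -0.0625984701523091 [501.42323782 616.80904279 707.84395314] [ 0.07982023 -0.70245895 -0.70723416]
{'clock': 0.1, 'joints': array([-1.35960203e+00,  3.00399911e-01,  1.52149492e+00, -4.85540550e-06,
        1.32069015e+00, -6.66143407e-02]), 'qd': array([ 0.00185412, -0.00095785, -0.00141097, -0.00049213,  0.00120477,
        0.00059528]), 'effort': array([ 1.73706288e-03, -5.32647014e+01, -3.53284407e+01,  7.09739747e-02,
        2.35082069e-02, -4.96342091e-05]), 'eef_pos': array([ 150.79906869, -528.7910979 ,  302.16177522]), 'eef_rot': array([-3.14060221e+00, -6.13621032e-05,  2.77809809e-01]), 'wrist_force': array([-0.13349895, -0.24014199, -0.91650167]), 'moment': array([ 0.00231565,  0.02793229, -0.0805966 ]), 'finger_force': 0.0, 'finger_gap': 93.6539929729958}
```

View pics/top0.png

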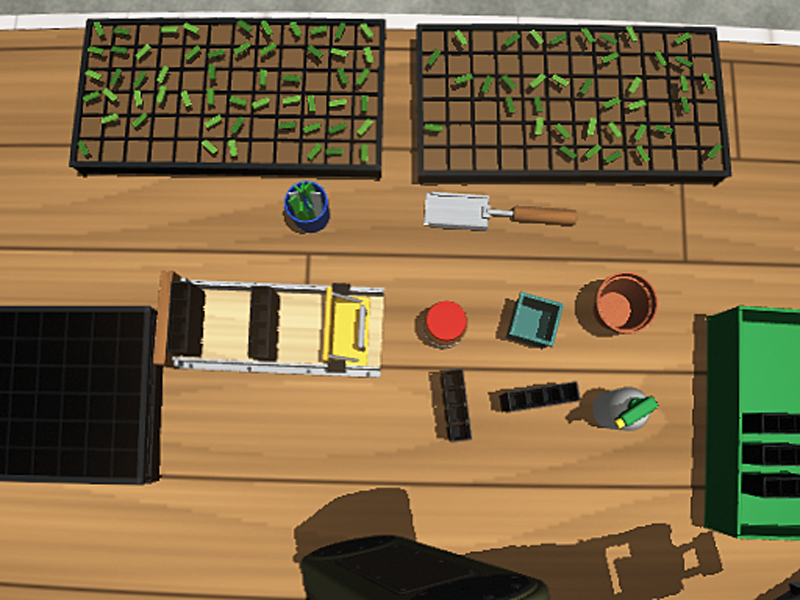

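View pics/side0.png

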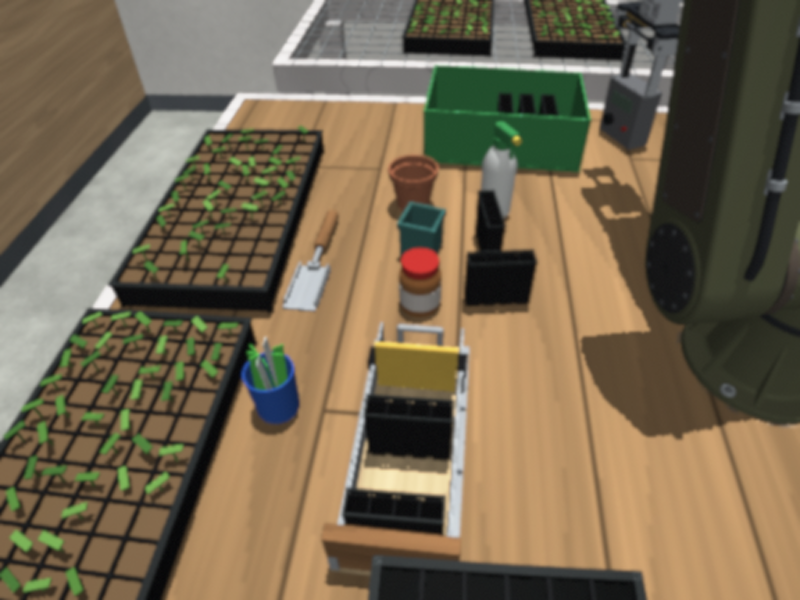

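The top view shows the frame with its wall at about (165,320) and books in it at (187,318) and (264,322). The stop plate is at (335,325) and its loop at (362,325). The loose books are at (455,405) and (537,396), with the jar at (446,323), the square pot at (536,320) and the sprayer at (625,408). The side view confirms that all of them are upright.

Run:
```python
from h import *
a=np.load("top0.npy")
cv2.imwrite("pics/crop.png",cv2.resize(a[165:290,95:395,::-1],None,fx=2.66,fy=2.66,interpolation=cv2.INTER_CUBIC))
m=camera_model("top")
g=a.max(2)
def st(n,mask,z):
    c=max(cv2.findContours(mask.astype(np.uint8),0,1)[0],key=cv2.contourArea)
    r=cv2.minAreaRect(c);b=cv2.boxPoints(r)
    print(n,cv2.contourArea(c),b.round(1).tolist(),[onz(m,*p,z)[:2].round(0).tolist() for p in b])
def box(mask,x0,x1,y0,y1):
    o=np.zeros_like(mask);o[y0:y1,x0:x1]=mask[y0:y1,x0:x1];return o
dk=g<48
st("bA",box(dk,275,310,230,290),100)
st("bB",box(dk,312,375,235,270),100)
st("b1",box(dk,105,133,170,232),112)
st("b2",box(dk,155,182,170,236),112)
i=a.astype(int)
yl=(i[:,:,0]>150)&(i[:,:,1]>130)&(i[:,:,2]<90)
st("yellow",box(yl,200,245,175,240),12)
# prof
for n,u,v,z in[("jar",446,323,100),("spr",625,408,170),("pot",626,302,90),("sq",537,318,78)]:
    print(n,onz(m,u*.64,v*.64,z).round(0)[:2])
for n,(u,v) in dict(railUR=(383,289),railLR=(381,375),railLL=(172,369),railUL=(178,279)).items():
    print(n,onz(m,u*.64,v*.64,57).round(0)[:2])
```

```text
bA 532.5 [[281.20001220703125, 237.8000030517578], [295.5, 236.10000610351562], [300.6000061035156, 280.20001220703125], [286.29998779296875, 281.8999938964844]] [[471.0, -73.0], [476.0, -108.0], [369.0, -122.0], [365.0, -87.0]]
bB 506.0 [[319.0, 251.60000610351562], [368.3999938964844, 243.8000030517578], [370.29998779296875, 255.60000610351562], [320.8999938964844, 263.5]] [[439.0, -166.0], [460.0, -287.0], [431.0, -292.0], [410.0, -171.0]]
b1 936.0 [[105.80000305175781, 227.0], [108.4000015258789, 179.39999389648438], [131.1999969482422, 180.60000610351562], [128.5, 228.3000030517578]] [[486.0, 356.0], [605.0, 358.0], [603.0, 300.0], [485.0, 299.0]]
b2 762.0 [[158.3000030517578, 229.60000610351562], [160.5, 182.5], [178.60000610351562, 183.39999389648438], [176.39999389648438, 230.5]] [[483.0, 226.0], [599.0, 226.0], [598.0, 181.0], [482.0, 182.0]]
yellow 742.5 [[211.89999389648438, 232.5], [214.0, 189.3000030517578], [236.3000030517578, 190.39999389648438], [234.10000610351562, 233.6999969482422]] [[487.0, 105.0], [602.0, 103.0], [600.0, 44.0], [485.0, 46.0]]
jar [547. -83.]
spr [ 417. -345.]
pot [ 589. -373.]
sq [ 562. -231.]
railUR [607.  19.]
railLR [466.  19.]
railLL [467. 361.]
railUL [617. 361.]
```

View pics/crop.png

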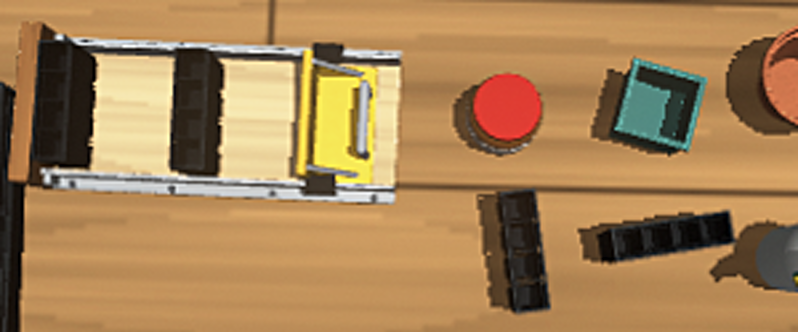

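The enlarged crop shows book A's top with corners (500,193), (533,190), (548,307) and (512,311), and book B's top with corners (602,230), (730,212), (733,240) and (607,262). The stop plate's top runs from about (308,50) to (302,178). There are roughly book-plus-fingers gaps on either side of book 2.

Run:
```python
from h import *
m=camera_model("top"); s=camera_model("side")
W=lambda x,y,z:onz(m,95+x/2.66-.3,165+y/2.66-.3,z)[:2].round(1)
print("A",[W(*p,100) for p in((500,193),(533,190),(548,307),(512,311))])
print("B",[W(*p,100) for p in((602,230),(730,212),(733,240),(607,262))])
print("plate back/front top",[W(*p,102) for p in((314,50),(303,50),(308,178),(297,178))])
print("b1",[W(*p,112) for p in((42,40),(68,40),(36,160),(62,165))])
print("b2",[W(*p,112) for p in((178,48),(203,50),(171,165),(197,172))])
print("wall top",[W(*p,95) for p in((40,30),(34,178))])
print("rail ends",[W(*p,57) for p in((402,53),(396,190),(65,175),(60,40))])
print("loop",[W(*p,87) for p in((364,82),(362,155))])
print("tray",[W(*p,60) for p in((5,90),)])
# side view, 800x600 px
S=lambda u,v,z:onz(s,u*.64,v*.64,z)[:2].round(1)
print("side b2 top near edge",S(366,415,112),S(452,417,112),"b1",S(346,502,112),S(443,508,112))
print("side b2 top far",S(368,396,112),S(452,399,112),"b1",S(346,490,112),S(443,494,112))
print("side plate top",S(376,344,102),S(468,348,102))
print("side A top",S(466,252,100),S(534,252,100),"foot",S(466,306,0),S(534,303,0))
w=camera_model("wrist");R=np.array(w["R"]);print("wrist cam",-R.T@np.array(w["t"]),R.round(2).tolist(),w["vfov"])
```

```text
A [array([472.2, -76.9]), array([ 475.5, -107.2]), array([ 369.4, -122. ]), array([365.2, -89.4])]
B [array([ 440.1, -170.8]), array([ 458.6, -289.2]), array([ 433. , -291.8]), array([ 411.1, -175.6])]
plate back/front top [array([601.4,  98.2]), array([601.1, 108.5]), array([482. ,  99.6]), array([481.7, 109.7])]
b1 [array([603.9, 352.4]), array([604.3, 327.7]), array([491.6, 350.5]), array([487.6, 325.8])]
b2 [array([598.9, 223.7]), array([597.4, 200.3]), array([490.1, 224.7]), array([484.3, 200.4])]
wall top [array([616.5, 360.3]), array([476.2, 356.6])]
rail ends [array([608.2,  17.4]), array([475.9,  19.8]), array([482.6, 338.2]), array([614.1, 351.6])]
loop [array([574.5,  51.6]), array([505.7,  51.4])]
tray [array([563.3, 401.8])]
side b2 top near edge [597.1 229.5] [491.3 223.2] b1 [602.8 343.8] [496.2 341.1]
side b2 top far [598.7 201. ] [492.4 196.5] b1 [605.2 329.8] [497.1 324.8]
side plate top [601.7 105.7] [473.6 102.3]
side A top [ 480.7 -105.3] [ 369.2 -114.4] foot [474.2 -79.2] [356.2 -96.2]
wrist cam [ 220.52136815 -509.45395453  384.2836258 ] [[0.27, -0.96, -0.0], [-0.93, -0.27, 0.25], [-0.24, -0.07, -0.97]] 68.3260642475755
```

Call:
carry_out --slide '[[0.8, 1, 0], [0.8, 1, 0], [0.8, 1, 0], [0.8, 1, 0], [0.8, 1, 0], [0.8, 1, 0], [0.8, 1, 0], [0.8, 1, 0], [0.8, 1, 0], [0.8, 1, 0]]' --dr '[[0, 0, -0.024], [0, 0, -0.024], [0, 0, -0.024], [0, 0, -0.024], [0, 0, -0.024], [0, 0, -0.024], [0, 0, -0.024], [0, 0, -0.024], [0, 0, -0.024], [0, 0, -0.024]]' --gripper '[75, 75, 75, 75, 75, 75, 75, 75, 75, 75]' --newtons 20

```text
clock: 0.93
eef_pos: [351.4, -278.0, 302.6]
eef_rot: [-3.141, 0.0, 0.13]
wrist_force: [0.3, -0.3, -0.0]
finger_gap: 70.8
finger_force: 0.0
```

Call:
carry_out --slide '[[0.28, 0.72, 0], [0.28, 0.72, 0], [0.28, 0.72, 0], [0.28, 0.72, 0], [0.28, 0.72, 0], [0.28, 0.72, 0], [0.28, 0.72, 0], [0.28, 0.72, 0]]' --dr '[[0, 0, 0], [0, 0, 0], [0, 0, 0], [0, 0, 0], [0, 0, 0], [0, 0, 0], [0, 0, 0], [0, 0, 0]]' --gripper '[75, 75, 75, 75, 75, 75, 75, 75]'

```text
clock: 1.6
eef_pos: [420.5, -100.1, 302.5]
eef_rot: [3.142, 0.0, 0.126]
wrist_force: [-0.6, -0.2, -0.5]
finger_gap: 70.5
finger_force: 0.0
```

Run:
```python
from h import *
s=read_state();m=camera_model("wrist");a=camera("wrist")
np.save("w1.npy",a)
import json;json.dump({k:np.array(v).tolist() for k,v in m.items()},open("w1.json","w"))
cv2.imwrite("pics/w1.png",cv2.resize(a[:,:,::-1],(800,600),interpolation=cv2.INTER_CUBIC))
print(s["clock"],s["eef_pos"],s["eef_rot"],s["finger_gap"],s["joints"])
print([proj(m,(x,y,100)).round(0) *1.5625 for x,y in((474,-75),(476,-107),(369,-122),(365,-89))])
```

```text
1.6 [ 420.53893979 -100.10066722  302.49620569] [3.14152423e+00 4.36314606e-04 1.26048132e-01] 70.46009281793945 [-3.18347758e-01  3.42301072e-02  1.83152064e+00 -2.60581784e-04
  1.27620643e+00  1.12647613e+00]
[array([370.3125, 207.8125]), array([420.3125, 210.9375]), array([420.3125, 368.75  ]), array([371.875, 368.75 ])]
```

View pics/w1.png

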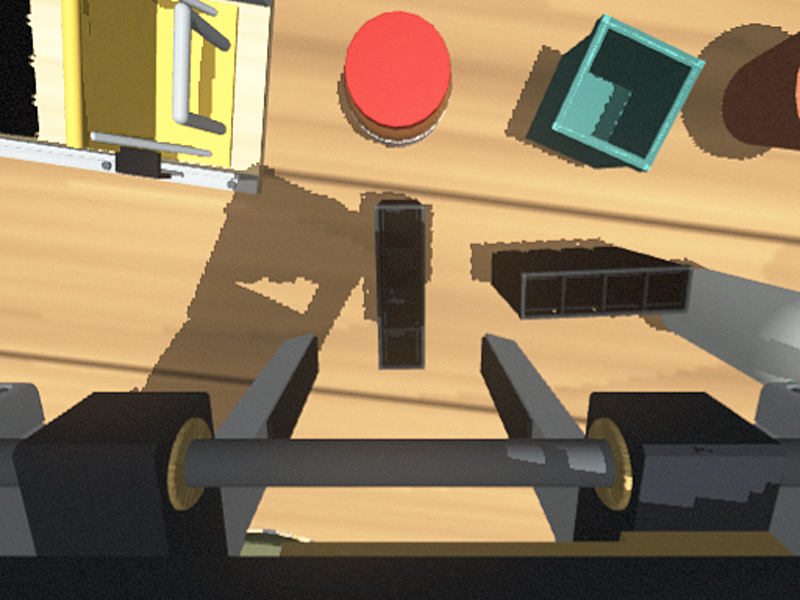

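The wrist view shows book A's top spanning x 376–425 and y 205–368, centred between the fingers and aligned with them. Book B's top has corners (522,274), (690,266), (689,303) and (524,318).

Run:
```python
from h import *
import json
m=json.load(open("w1.json"))
W=lambda u,v,z:onz(m,u*.64,v*.64,z)[:2]
for n,P in dict(A=((376,205),(424,205),(426,368),(380,368)),B=((522,274),(690,266),(689,303),(524,318))).items():
    c=np.array([W(*p,100) for p in P]);print(n,c.round(1).tolist(),c.mean(0).round(1))
print("loop",W(182,8,87),W(182,120,87),"plate top",W(72,150,102),"base end",W(262,190,57))
print("sprayer left edge foot",W(660,300,100))
```

```text
A [[476.5, -78.8], [480.3, -108.8], [370.6, -125.8], [366.6, -94.1]] [ 423.5 -101.9]
B [[444.5, -178.9], [463.6, -286.9], [439.1, -293.5], [414.9, -186.1]] [ 440.5 -236.3]
loop [575.69684     49.59374249] [512.65790716  49.24203717] plate top [485.97633458 108.61322165] base end [474.28895954   5.89462789]
sprayer left edge foot [ 438.68669286 -273.6661642 ]
```

Call:
carry_out --slide '[[0, -0.005, -0.15], [0, -0.005, -0.3], [0, -0.005, -0.45], [0, -0.005, -0.6], [0, -0.005, -0.6], [0, -0.005, -0.6]]' --dr '[[0, 0, 0], [0, 0, 0], [0, 0, 0], [0, 0, 0], [0, 0, 0], [0, 0, 0]]' --gripper '[75, 75, 75, 75, 75, 75]'

```text
clock: 2.15
eef_pos: [420.3, -101.1, 152.4]
eef_rot: [-3.14, 0.003, 0.125]
wrist_force: [0.0, -0.2, 0.9]
finger_gap: 70.4
finger_force: 0.0
```

Call:
carry_out --slide '[[0, 0, 0], [0, 0, 0], [0, 0, 0], [0, 0, 0], [0, 0, 0], [0, 0, 0], [0, 0, 0], [0, 0, 0]]' --dr '[[0, 0, 0], [0, 0, 0], [0, 0, 0], [0, 0, 0], [0, 0, 0], [0, 0, 0], [0, 0, 0], [0, 0, 0]]' --gripper '[20, 20, 20, 20, 20, 20, 20, 20]' --newtons 20

```text
clock: 2.82
eef_pos: [421.0, -100.2, 153.0]
eef_rot: [3.141, -0.0, 0.127]
wrist_force: [-1.8, -0.7, 5.8]
finger_gap: 32.3
finger_force: 20.0
```

Call:
carry_out --slide '[[0, 0, 0.15], [0, 0, 0.3], [0, 0, 0.45], [0, 0, 0.6], [0.16, 0.25, 0.6], [0.32, 0.5, 0.6], [0.48, 1.0, 0.6], [0.48, 1.0, 0.6], [0.48, 1.0, 0.6], [0.48, 1.0, 0.6]]' --dr '[[0, 0, 0], [0, 0, 0], [0, 0, 0], [0, 0, 0], [0, 0, -0.01], [0, 0, -0.022], [0, 0, -0.022], [0, 0, -0.022], [0, 0, -0.022], [0, 0, -0.022]]' --gripper '[20, 20, 20, 20, 20, 20, 20, 20, 20, 20]'

```text
clock: 3.65
eef_pos: [530.2, 126.0, 302.4]
eef_rot: [3.142, 0.0, -0.011]
wrist_force: [1.3, -0.6, -0.9]
finger_gap: 31.8
finger_force: 20.0
```

Call:
carry_out --slide '[[0, 0, 0], [0, 0, 0], [0, 0, 0], [0, 0, 0]]' --dr '[[0, 0, 0], [0, 0, 0], [0, 0, 0], [0, 0, 0]]' --gripper '[20, 20, 20, 20]'

```text
clock: 3.98
eef_pos: [529.7, 122.8, 302.6]
eef_rot: [3.141, 0.0, -0.012]
wrist_force: [0.3, -0.4, -0.8]
finger_gap: 31.8
finger_force: 20.0
```

Run:
```python
from h import *
import json
s=read_state();m=camera_model("wrist");a=camera("wrist");t=camera("top")
np.save("w2.npy",a);np.save("t2.npy",t)
json.dump({k:np.array(v).tolist() for k,v in m.items()},open("w2.json","w"))
cv2.imwrite("pics/w2.png",cv2.resize(a[:,:,::-1],(800,600),interpolation=cv2.INTER_CUBIC))
print(s["clock"],s["eef_pos"],s["eef_rot"],s["finger_gap"],s["joints"],s["wrist_force"])
```

```text
3.9833 [529.71857345 122.80597211 302.62584824] [ 3.14138790e+00  2.45429498e-04 -1.23318704e-02] 31.77225223134471 [ 1.60499985e-01  2.86159995e-01  1.53876534e+00 -1.64777143e-04
  1.31694431e+00  1.74366956e+00] [ 0.3135131  -0.4448089  -0.76163081]
```

View pics/w2.png

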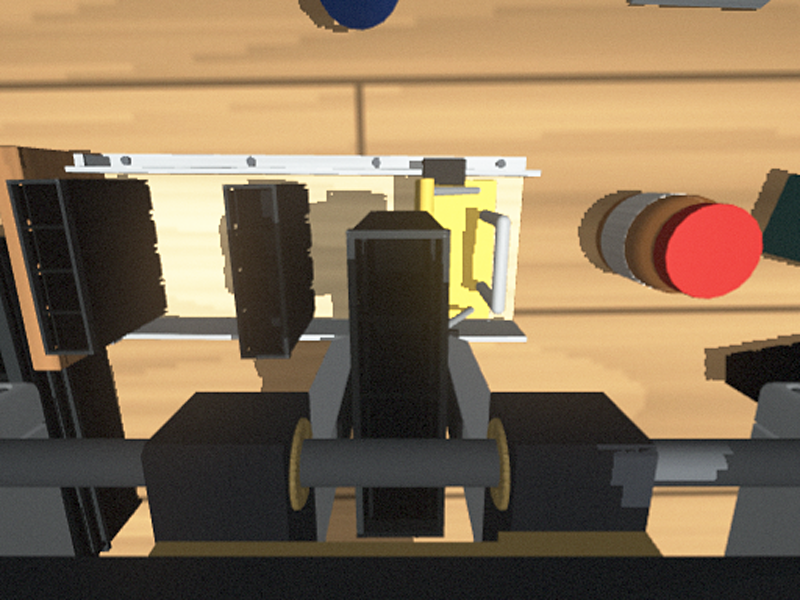

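The held book spans (348–447, 231) to (358–444, 536). Book 2's top has corners (225,186), (270,185), (288,355) and (243,356), and book 1's top has corners (8,182), (62,182), (92,352) and (45,353). The stop plate is at x≈428.

Run:
```python
from h import *
import json
m=json.load(open("w2.json"))
W=lambda u,v,z:onz(m,u*.64,v*.64,z)[:2]
for n,z,P in (("b2",112,((225,186),(270,185),(288,355),(243,356))),("b1",112,((8,182),(62,182),(92,352),(45,353))),("held",250,((348,231),(447,231),(444,536),(358,536))),("plate top",102,((420,180),(434,180))),("rail up inner",57,((68,174),(540,176))),("rail up outer",57,((80,154),(526,157))),("rail low",57,((526,325),(526,340),(110,340),(130,320)))):
    c=np.array([W(*p,z) for p in P]);print(n,c.round(1).tolist(),c.mean(0).round(1))
```

```text
b2 [[601.0, 225.8], [601.3, 198.8], [492.4, 196.1], [492.0, 225.9]] [546.7 211.7]
b1 [[605.0, 355.5], [604.5, 323.1], [496.0, 325.2], [495.7, 356.4]] [550.3 340.1]
held [[587.9, 137.3], [587.6, 107.2], [476.4, 106.6], [476.8, 138.1]] [532.2 122.3]
plate top [[603.1, 108.6], [603.0, 99.9]] [603.1 104.2]
rail up inner [[610.5, 358.3], [605.0, 20.6]] [607.8 189.4]
rail up outer [[624.0, 347.1], [618.2, 31.3]] [621.1 189.2]
rail low [[493.0, 23.9], [480.6, 23.2], [484.5, 350.2], [500.7, 331.8]] [489.7 182.3]
```

Call:
carry_out --slide '[[0.057, 0.122, 0], [0.057, 0.122, 0], [0.057, 0.122, 0], [0.057, 0.122, -0.1], [0.057, 0.122, -0.2], [0.057, 0.122, -0.3], [0.057, 0.122, -0.4], [0.057, 0.122, -0.48], [0.057, 0.122, -0.48], [0.057, 0.122, -0.48]]' --dr '[[0, 0, -0.0006], [0, 0, -0.0006], [0, 0, -0.0006], [0, 0, -0.0006], [0, 0, -0.0006], [0, 0, -0.0006], [0, 0, -0.0006], [0, 0, -0.0006], [0, 0, -0.0006], [0, 0, -0.0006]]' --gripper '[20, 20, 20, 20, 20, 20, 20, 20, 20, 20]'

```text
clock: 4.92
eef_pos: [544.0, 153.5, 182.8]
eef_rot: [3.141, 0.001, -0.016]
wrist_force: [1.2, -0.4, -0.3]
finger_gap: 32.0
finger_force: 20.0
```

Call:
carry_out --slide '[[0, 0, -0.02], [0, 0, -0.04], [0, 0, -0.055], [0, 0, -0.066], [0, 0, -0.066], [0, 0, -0.066]]' --dr '[[0, 0, 0], [0, 0, 0], [0, 0, 0], [0, 0, 0], [0, 0, 0], [0, 0, 0]]' --gripper '[20, 20, 20, 20, 20, 20]'

```text
clock: 5.42
eef_pos: [544.2, 154.3, 166.2]
eef_rot: [-3.142, -0.0, -0.015]
wrist_force: [-0.4, -0.0, -1.0]
finger_gap: 32.2
finger_force: 20.0
```

Call:
carry_out --slide '[[0, 0, -0.004], [0, 0, -0.004], [0, 0, -0.004], [0, 0, -0.004], [0, 0, -0.004], [0, 0, -0.004], [0, 0, 0.05], [0, 0, 0.2], [0, 0, 0.35], [0, 0, 0.55]]' --dr '[[0, 0, 0], [0, 0, 0], [0, 0, 0], [0, 0, 0], [0, 0, 0], [0, 0, 0], [0, 0, 0], [0, 0, 0], [0, 0, 0], [0, 0, 0]]' --gripper '[20, 20, 49, 49, 49, 49, 49, 49, 49, 49]'

```text
clock: 6.25
eef_pos: [543.7, 154.2, 296.2]
eef_rot: [3.141, 0.002, -0.015]
wrist_force: [1.1, -0.1, 0.4]
finger_gap: 46.0
finger_force: 0.0
```

Run:
```python
from h import *
s=read_state();a=camera("wrist");t=camera("side")
o=np.hstack([cv2.resize(x[:,:,::-1],(400,300),interpolation=cv2.INTER_AREA) for x in(a,t)])
cv2.imwrite("pics/w3.png",o)
print(s["clock"],s["eef_pos"],s["eef_rot"],s["finger_gap"],s["wrist_force"])
```

```text
6.25 [543.74894176 154.23402634 296.22403781] [ 3.14118102e+00  1.69902238e-03 -1.49841590e-02] 46.03320522295476 [ 1.11011905 -0.07838677  0.35232198]
```

View pics/w3.png

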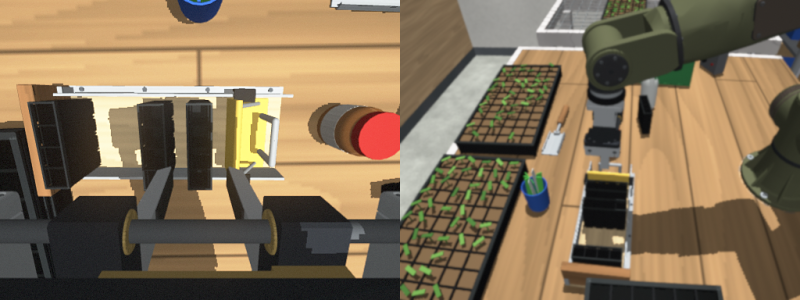

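The wrist view shows the placed book upright at (200,145) between book 2 (157,143) and the stop plate (240,130). The side view agrees.

Call:
carry_out --slide '[[-0.1, -0.2, 0.05], [-0.25, -0.6, 0.05], [-0.4, -1, 0.05], [-0.4, -1, 0.05], [-0.4, -1, 0.05], [-0.4, -1, 0.05], [-0.4, -1, 0.05], [-0.4, -1, 0.05], [-0.4, -1, 0.05], [-0.4, -1, 0.05]]' --dr '[[0, 0, 0.02], [0, 0, 0.04], [0, 0, 0.06], [0, 0, 0.08], [0, 0, 0.1], [0, 0, 0.12], [0, 0, 0.14], [0, 0, 0.16], [0, 0, 0.18], [0, 0, 0.18]]' --gripper '[75, 75, 75, 75, 75, 75, 75, 75, 75, 75]'

```text
clock: 7.18
eef_pos: [443.9, -96.4, 307.7]
eef_rot: [3.141, -0.0, 1.121]
wrist_force: [-0.3, 1.0, -0.5]
finger_gap: 70.6
finger_force: 0.0
```

Run:
```python
from h import *
s=read_state()
print(s["clock"],s["eef_pos"],s["eef_rot"],s["joints"])
print((np.array([440,-235,300])-s["eef_pos"])/250,(1.763-s["eef_rot"][2])/2/np.pi)
```

```text
7.1833 [443.89384765 -96.43194386 307.66542262] [ 3.14141095e+00 -3.79319363e-05  1.12101981e+00] [-2.94580991e-01  8.01289387e-02  1.77057705e+00  9.76999032e-06
  1.29070128e+00  1.55192834e-01]
[-0.01557539 -0.55427222 -0.03066169] 0.1021743212986366
```

Call:
carry_out --slide '[[-0.016, -0.2, -0.02], [-0.016, -0.4, -0.02], [-0.016, -0.554, -0.02], [-0.016, -0.554, -0.02], [-0.016, -0.554, -0.02], [-0.016, -0.554, -0.02], [-0.016, -0.554, -0.02], [-0.016, -0.554, -0.02]]' --dr '[[0, 0, 0.02], [0, 0, 0.04], [0, 0, 0.06], [0, 0, 0.08], [0, 0, 0.102], [0, 0, 0.102], [0, 0, 0.102], [0, 0, 0.102]]' --gripper '[75, 75, 75, 75, 75, 75, 75, 75]'

```text
clock: 7.85
eef_pos: [440.2, -234.1, 302.6]
eef_rot: [-3.141, -0.0, 1.754]
wrist_force: [-0.4, 0.1, -0.7]
finger_gap: 70.4
finger_force: 0.0
```

Run:
```python
from h import *
import json
s=read_state();m=camera_model("wrist");a=camera("wrist")
json.dump({k:np.array(v).tolist() for k,v in m.items()},open("w4.json","w"))
cv2.imwrite("pics/w4.png",cv2.resize(a[:,:,::-1],(800,600),interpolation=cv2.INTER_CUBIC))
print(s["clock"],s["eef_pos"],s["eef_rot"],s["joints"])
```

```text
7.85 [ 440.16694911 -234.1142378   302.57328148] [-3.14144871e+00 -1.49568145e-04  1.75447646e+00] [-5.62304640e-01  1.85281763e-01  1.66349743e+00  1.26357898e-05
  1.29302068e+00 -7.45988251e-01]
```

View pics/w4.png

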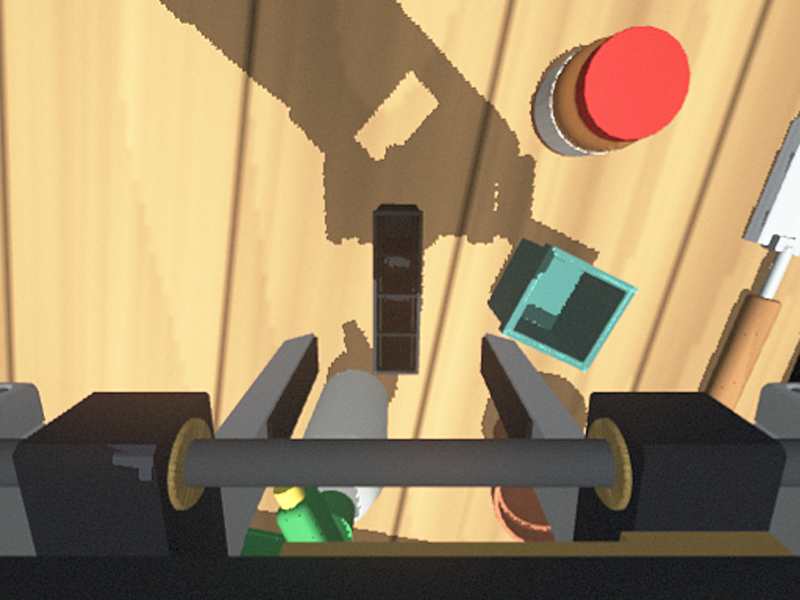

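Book B's top spans x 374–421 and y 210–373, centred and aligned. I'll check the clearance to the sprayer's yellow nozzle at (290,497) and the square pot's corner at (502,333).

Run:
```python
from h import *
import json
m=json.load(open("w4.json"));p=np.array([440.2,-234.1]);y=1.754
X=np.array([np.cos(y),np.sin(y)]);Y=np.array([np.sin(y),-np.cos(y)])
def L(n,u,v,z):
    w=onz(m,u*.64,v*.64,z)[:2];print(n,w.round(0),"toolx",((w-p)@X).round(1),"tooly",((w-p)@Y).round(1))
L("nozzle",290,490,175);L("nozzle",290,490,150);L("head",330,500,185);L("sq",502,333,78)
for q in((374,210),(422,210),(418,373),(376,373)):L("B",*q,100)
```

```text
nozzle [ 399. -337.] toolx -93.1 tooly -59.6
nozzle [ 395. -357.] toolx -112.7 tooly -66.8
head [ 421. -331.] toolx -91.4 tooly -36.0
sq [ 521. -255.] toolx -35.2 tooly 75.8
B [ 415. -183.] toolx 54.5 tooly -15.5
B [ 445. -178.] toolx 54.5 tooly 14.9
B [ 464. -288.] toolx -57.0 tooly 13.7
B [ 435. -293.] toolx -57.1 tooly -15.5
```

Call:
carry_out --slide '[[0, 0, 0], [0, 0, -0.15], [0, 0, -0.3], [0, 0, -0.45], [0, 0, -0.6], [0, 0, -0.6], [0, 0, -0.6]]' --dr '[[0, 0, 0], [0, 0, 0], [0, 0, 0], [0, 0, 0], [0, 0, 0], [0, 0, 0], [0, 0, 0]]' --gripper '[64, 64, 64, 64, 64, 64, 64]'

```text
clock: 8.48
eef_pos: [440.1, -233.8, 152.6]
eef_rot: [-3.14, -0.002, 1.756]
wrist_force: [0.5, -1.2, 0.9]
finger_gap: 60.5
finger_force: 0.0
```

Call:
carry_out --slide '[[0, 0, 0], [0, 0, 0], [0, 0, 0], [0, 0, 0], [0, 0, 0], [0, 0, 0], [0, 0, 0]]' --dr '[[0, 0, 0], [0, 0, 0], [0, 0, 0], [0, 0, 0], [0, 0, 0], [0, 0, 0], [0, 0, 0]]' --gripper '[20, 20, 20, 20, 20, 20, 20]' --newtons 20

```text
clock: 9.07
eef_pos: [440.5, -234.4, 153.9]
eef_rot: [3.141, 0.001, 1.757]
wrist_force: [-1.6, 0.6, 8.6]
finger_gap: 32.0
finger_force: 20.0
```

Call:
carry_out --slide '[[0, 0, 0.15], [0, 0, 0.3], [0, 0, 0.45], [0, 0, 0.6], [0.1, 0.16, 0.6], [0.2, 0.32, 0.6], [0.25, 0.48, 0.6], [0.3, 0.6, 0.6], [0.35, 0.8, 0.6], [0.4, 1, 0.6]]' --dr '[[0, 0, 0], [0, 0, 0], [0, 0, 0], [0, 0, 0], [0, 0, 0.02], [0, 0, 0.04], [0, 0, 0.06], [0, 0, 0.08], [0, 0, 0.1], [0, 0, 0.12]]' --gripper '[20, 20, 20, 20, 20, 20, 20, 20, 20, 20]'

```text
clock: 9.9
eef_pos: [535.1, -3.0, 303.0]
eef_rot: [3.142, 0.0, 2.513]
wrist_force: [0.6, -0.5, -0.7]
finger_gap: 32.0
finger_force: 20.0
```

Run:
```python
from h import *
s=read_state()
print(s["clock"],s["eef_pos"],s["eef_rot"],s["joints"],s["finger_gap"])
print((np.array([547,278,303])-s["eef_pos"])/250,(np.pi-.015-s["eef_rot"][2])/2/np.pi)
```

```text
9.9 [535.1353735   -3.01240783 303.03438049] [3.14151540e+00 1.46265619e-04 2.51282474e+00] [-7.40717495e-02  2.66449793e-01  1.56290705e+00 -1.17569272e-05
  1.31207078e+00 -1.01609717e+00] 32.0197998596679
[ 4.74585060e-02  1.12404963e+00 -1.37521969e-04] 0.09768419670013323
```

Call:
carry_out --slide '[[0.048, 0.15, 0], [0.048, 0.3, 0], [0.048, 0.5, 0], [0.048, 0.7, 0], [0.048, 0.85, 0], [0.048, 1, 0], [0.048, 1, 0], [0.048, 1, 0], [0.048, 1, 0], [0.048, 1, 0]]' --dr '[[0, 0, 0.015], [0, 0, 0.03], [0, 0, 0.045], [0, 0, 0.06], [0, 0, 0.08], [0, 0, 0.0975], [0, 0, 0.0975], [0, 0, 0.0975], [0, 0, 0.0975], [0, 0, 0.0975]]' --gripper '[20, 20, 20, 20, 20, 20, 20, 20, 20, 20]'

```text
clock: 10.73
eef_pos: [547.2, 243.7, 302.9]
eef_rot: [-3.141, -0.0, 3.117]
wrist_force: [-0.7, -0.3, -1.7]
finger_gap: 32.0
finger_force: 20.0
```

Call:
carry_out --slide '[[0, 0.112, 0], [0, 0.112, 0], [0, 0.112, 0], [0, 0.112, 0]]' --dr '[[0, 0, 0], [0, 0, 0], [0, 0, 0], [0, 0, 0]]' --gripper '[20, 20, 20, 20]'

```text
clock: 11.07
eef_pos: [547.2, 271.7, 302.9]
eef_rot: [-3.141, -0.0, 3.118]
wrist_force: [0.1, -0.6, -1.5]
finger_gap: 31.8
finger_force: 20.0
```

Run:
```python
from h import *
import json
s=read_state();m=camera_model("wrist");a=camera("wrist")
json.dump({k:np.array(v).tolist() for k,v in m.items()},open("w5.json","w"))
cv2.imwrite("pics/w5.png",cv2.resize(a[:,:,::-1],(800,600),interpolation=cv2.INTER_CUBIC))
print(s["clock"],s["eef_pos"],s["eef_rot"])
```

```text
11.0667 [547.22215652 271.68803657 302.85257393] [-3.14132956e+00 -3.69962546e-05  3.11797917e+00]
```

View pics/w5.png

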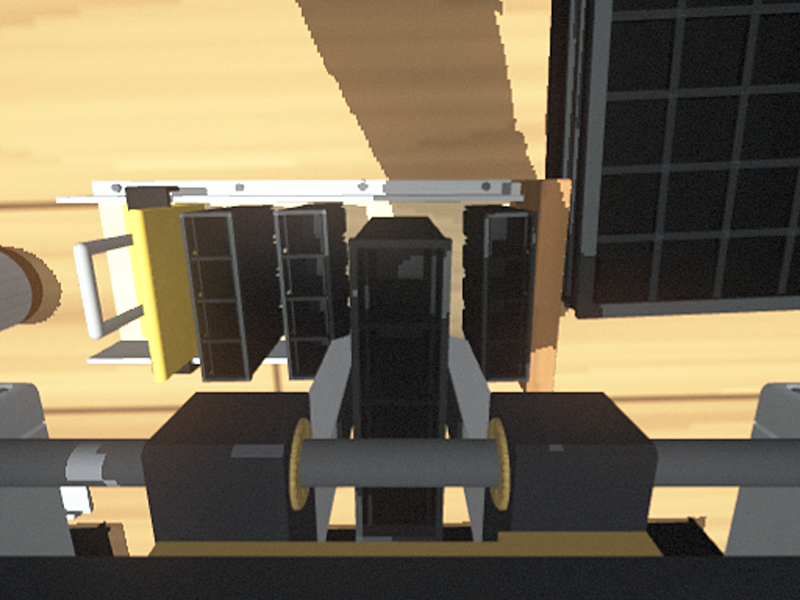

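The held book is over the bay between book 2 (278–328, 208–378) and book 1 (485–530, 212–379). I'll compute the final fit.

Run:
```python
from h import *
import json
m=json.load(open("w5.json"))
W=lambda u,v,z:onz(m,u*.64,v*.64,z)[:2]
for n,z,P in (("b1",112,((486,212),(530,214),(528,379),(484,380))),("b2",112,((278,210),(326,208),(329,377),(290,378))),("A",112,((183,212),(232,210),(249,379),(204,381))),("held",250,((350,237),(450,237),(440,537),(358,537))),("rail outer",57,((95,181),(520,181))),("wall top in",95,((536,200),(530,385))),("plate top back",102,((132,208),(158,380))),("loop",87,((80,250),(97,335)))):
    c=np.array([W(*p,z) for p in P]);print(n,c.round(1).tolist(),c.mean(0).round(1))
```

```text
b1 [[494.6, 325.7], [496.4, 352.5], [605.4, 356.6], [605.5, 327.2]] [550.4 340.5]
b2 [[490.4, 199.3], [489.9, 228.5], [600.9, 223.4], [601.0, 197.3]] [545.6 212.2]
A [[490.3, 141.4], [489.8, 171.4], [601.1, 169.8], [601.9, 139.4]] [545.7 155.5]
held [[491.8, 257.8], [492.5, 288.3], [602.2, 285.3], [601.5, 255.2]] [547.  271.7]
rail outer [[469.7, 54.7], [476.9, 360.1]] [473.3 207.4]
wall top in [[488.8, 360.8], [618.2, 363.5]] [553.5 362.1]
plate top back [[487.6, 104.8], [605.0, 102.6]] [546.3 103.7]
loop [[515.2, 55.7], [576.1, 55.6]] [545.7  55.7]
```

Call:
carry_out --slide '[[0.004, 0.018, 0], [0.004, 0.018, -0.1], [0.004, 0.018, -0.2], [0.004, 0.018, -0.3], [0.004, 0.018, -0.4], [0.004, 0.018, -0.48], [0.004, 0.018, -0.5], [0.004, 0.018, -0.52], [0.004, 0.018, -0.535], [0.004, 0.018, -0.535]]' --dr '[[0, 0, 0.001], [0, 0, 0.001], [0, 0, 0.001], [0, 0, 0.001], [0, 0, 0.001], [0, 0, 0.001], [0, 0, 0.001], [0, 0, 0.001], [0, 0, 0.001], [0, 0, 0.001]]' --gripper '[20, 20, 20, 20, 20, 20, 20, 20, 20, 20]'

```text
clock: 11.95
eef_pos: [548.2, 277.5, 169.6]
eef_rot: [3.141, 0.001, 3.126]
wrist_force: [0.4, 0.2, -0.7]
finger_gap: 32.4
finger_force: 20.0
```

Call:
carry_out --slide '[[0, 0, -0.006], [0, 0, -0.011], [0, 0, -0.011], [0, 0, -0.011]]' --dr '[[0, 0, 0], [0, 0, 0], [0, 0, 0], [0, 0, 0]]' --gripper '[20, 20, 20, 20]'

```text
clock: 12.28
eef_pos: [548.0, 277.5, 166.6]
eef_rot: [3.141, 0.0, 3.126]
wrist_force: [-0.5, -0.1, -1.1]
finger_gap: 31.8
finger_force: 20.0
```

Call:
carry_out --slide '[[0, 0, -0.003], [0, 0, -0.003], [0, 0, -0.003], [0, 0, -0.003], [0, 0, -0.003], [0, 0, -0.003], [0, 0, 0.05], [0, 0, 0.2], [0, 0, 0.35], [0, 0, 0.5]]' --dr '[[0, 0, 0], [0, 0, 0], [0, 0, 0], [0, 0, 0], [0, 0, 0], [0, 0, 0], [0, 0, 0], [0, 0, 0], [0, 0, 0], [0, 0, 0]]' --gripper '[20, 20, 49, 49, 49, 49, 49, 49, 49, 49]'

```text
clock: 13.12
eef_pos: [547.6, 277.3, 293.9]
eef_rot: [-3.142, 0.0, 3.126]
wrist_force: [0.5, 0.6, 0.5]
finger_gap: 46.0
finger_force: 0.0
```

Call:
carry_out --slide '[[-0.01, -0.2, 0.05], [-0.01, -0.4, 0.05], [-0.01, -0.6, 0.05], [-0.01, -0.8, 0.05], [-0.01, -0.8, 0.05], [-0.01, -0.8, 0.05], [-0.01, -0.8, 0.05], [-0.01, -0.8, 0.05]]' --dr '[[0, 0, 0], [0, 0, 0], [0, 0, 0], [0, 0, 0], [0, 0, 0], [0, 0, 0], [0, 0, 0], [0, 0, 0]]' --gripper '[0, 0, 0, 0, 0, 0, 0, 0]'

```text
clock: 13.78
eef_pos: [545.5, 77.9, 304.6]
eef_rot: [3.141, 0.001, 3.126]
wrist_force: [0.6, -0.1, -0.2]
finger_gap: 0.7
finger_force: 0.0
```

Run:
```python
from h import *
import json
s=read_state();m=camera_model("wrist");a=camera("wrist")
json.dump({k:np.array(v).tolist() for k,v in m.items()},open("w6.json","w"))
cv2.imwrite("pics/w6.png",cv2.resize(a[:,:,::-1],(800,600),interpolation=cv2.INTER_CUBIC))
print(s["clock"],s["eef_pos"],s["eef_rot"],s["finger_gap"],s["wrist_force"])
```

```text
13.7833 [545.48607202  77.87111215 304.57038914] [3.14133183e+00 7.71918453e-04 3.12555121e+00] 0.6907544424163846 [ 0.57332755 -0.10443049 -0.15546086]
```

View pics/w6.png

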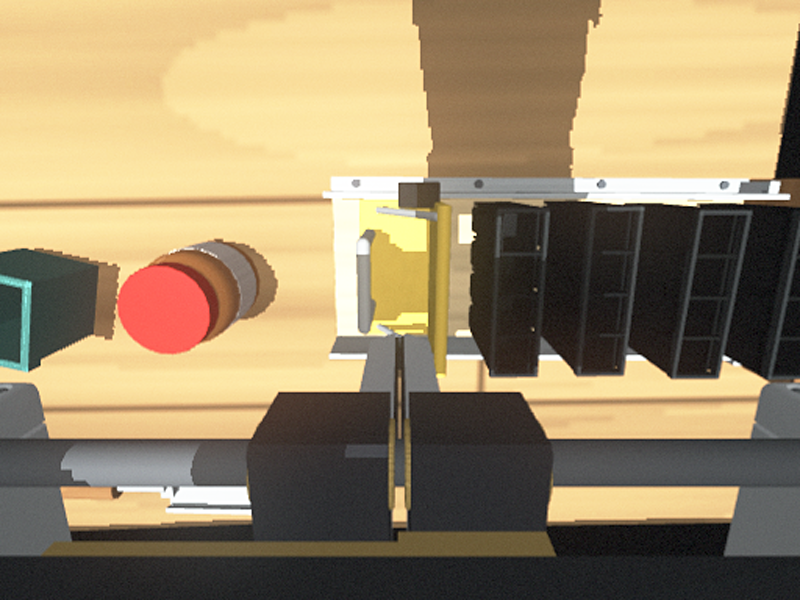

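All four books stand in the channel (tops at x≈520, 605, 715 and 790). The closed fingers at x≈400 are midway between the loop (364) and the plate (439).

Call:
carry_out --slide '[[0, 0, -0.15], [0, 0, -0.3], [0, 0, -0.45], [0, 0, -0.6], [0, 0, -0.63], [0, 0, -0.63], [0, 0, -0.63]]' --dr '[[0, 0, 0], [0, 0, 0], [0, 0, 0], [0, 0, 0], [0, 0, 0], [0, 0, 0], [0, 0, 0]]' --gripper '[0, 0, 0, 0, 0, 0, 0]'

```text
clock: 14.42
eef_pos: [546.1, 78.2, 147.9]
eef_rot: [3.141, 0.001, 3.127]
wrist_force: [0.2, -0.0, 0.7]
finger_gap: 0.9
finger_force: 0.0
```

Call:
carry_out --slide '[[0, 0.016, 0], [0, 0.032, 0], [0, 0.048, 0], [0, 0.064, 0], [0, 0.08, 0], [0, 0.096, 0], [0, 0.112, 0], [0.002, 0.128, 0], [0.002, 0.144, 0], [0.002, 0.16, 0]]' --dr '[[0, 0, 0], [0, 0, 0], [0, 0, 0], [0, 0, 0], [0, 0, 0], [0, 0, 0], [0, 0, 0], [0, 0, 0], [0, 0, 0], [0, 0, 0]]' --gripper '[0, 0, 0, 0, 0, 0, 0, 0, 0, 0]'

```text
clock: 15.25
eef_pos: [546.0, 117.8, 146.3]
eef_rot: [-3.142, -0.0, 3.126]
wrist_force: [1.5, -2.6, 0.9]
finger_gap: 0.0
finger_force: 1.5
```

Call:
carry_out --slide '[[0, 0.016, 0], [0, 0.032, 0], [0, 0.048, 0], [0, 0.064, 0], [0, 0.08, 0], [0, 0.096, 0], [0, 0.112, 0], [0.002, 0.128, 0], [0.002, 0.144, 0], [0.002, 0.16, 0]]' --dr '[[0, 0, 0], [0, 0, 0], [0, 0, 0], [0, 0, 0], [0, 0, 0], [0, 0, 0], [0, 0, 0], [0, 0, 0], [0, 0, 0], [0, 0, 0]]' --gripper '[0, 0, 0, 0, 0, 0, 0, 0, 0, 0]'

```text
clock: 16.08
eef_pos: [546.3, 157.9, 146.2]
eef_rot: [-3.141, -0.0, 3.126]
wrist_force: [0.9, -2.9, 0.3]
finger_gap: -0.0
finger_force: 1.7
```

Call:
carry_out --slide '[[0, 0.014, 0], [0, 0.028, 0], [0, 0.042, 0], [0, 0.056, 0], [0, 0.07, 0], [0, 0.084, 0], [0, 0.098, 0], [0.002, 0.112, 0], [0.002, 0.126, 0], [0.002, 0.14, 0]]' --dr '[[0, 0, 0], [0, 0, 0], [0, 0, 0], [0, 0, 0], [0, 0, 0], [0, 0, 0], [0, 0, 0], [0, 0, 0], [0, 0, 0], [0, 0, 0]]' --gripper '[0, 0, 0, 0, 0, 0, 0, 0, 0, 0]'

```text
clock: 16.92
eef_pos: [546.9, 192.8, 146.3]
eef_rot: [-3.142, -0.0, 3.126]
wrist_force: [0.3, -3.8, -1.0]
finger_gap: 0.4
finger_force: 2.0
```

Run:
```python
from h import *
a=camera("side");t=camera("top")
c=cv2.resize(a[180:384,200:310,::-1],None,fx=2.9,fy=2.9,interpolation=cv2.INTER_CUBIC)
w=cv2.resize(camera("wrist")[:,:,::-1],(480,360),interpolation=cv2.INTER_AREA)
o=np.zeros((600,800,3),np.uint8);o[:c.shape[0],:c.shape[1]]=c;o[:360,320:800]=w
cv2.imwrite("pics/w7.png",o);print(read_state()["wrist_force"])
```

```text
[-0.27139137 -0.40208398 -0.06491034]
```

View pics/w7.png

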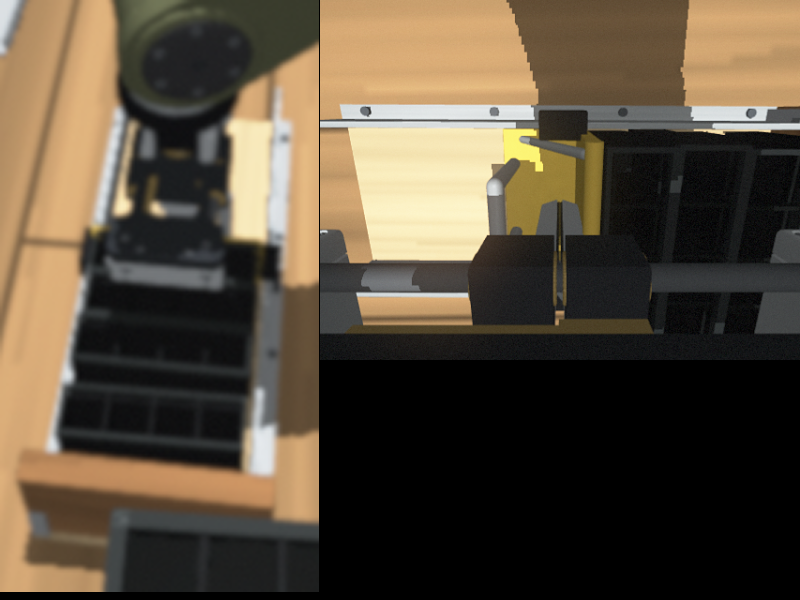

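The side crop shows the books upright and packed close in the pushed row, with a small gap left. The wrist view shows the plate flat against the books at (600,180).

Call:
carry_out --slide '[[0, 0.005, 0], [0, 0.01, 0], [0, 0.015, 0], [0, 0.02, 0], [0, 0.025, 0], [0, 0.03, 0], [0, 0.032, 0], [0, 0.034, 0], [0, 0.036, 0], [0, 0.038, 0]]' --dr '[[0, 0, 0], [0, 0, 0], [0, 0, 0], [0, 0, 0], [0, 0, 0], [0, 0, 0], [0, 0, 0], [0, 0, 0], [0, 0, 0], [0, 0, 0]]' --gripper '[0, 0, 0, 0, 0, 0, 0, 0, 0, 0]'

```text
clock: 17.9
eef_pos: [547.1, 202.0, 146.3]
eef_rot: [3.142, 0.0, 3.126]
wrist_force: [2.0, -4.1, 0.5]
finger_gap: 0.2
finger_force: 2.1
```

Call:
carry_out --slide '[[0, 0.002, 0], [0, 0.004, 0], [0, 0.006, 0], [0, 0.008, 0]]' --dr '[[0, 0, 0], [0, 0, 0], [0, 0, 0], [0, 0, 0]]' --gripper '[0, 0, 0, 0]'

```text
clock: 18.23
eef_pos: [547.1, 204.0, 146.3]
eef_rot: [3.142, 0.0, 3.126]
wrist_force: [3.4, -4.5, -0.6]
finger_gap: 0.4
finger_force: 2.0
```

Call:
carry_out --slide '[[0, 0.002, 0], [0, 0.004, 0], [0, 0.006, 0], [0, 0.008, 0]]' --dr '[[0, 0, 0], [0, 0, 0], [0, 0, 0], [0, 0, 0]]' --gripper '[0, 0, 0, 0]'

```text
clock: 18.57
eef_pos: [547.1, 206.0, 146.4]
eef_rot: [3.142, 0.0, 3.126]
wrist_force: [2.9, -3.3, -0.4]
finger_gap: 0.7
finger_force: 2.0
```

Call:
carry_out --slide '[[0, 0.002, 0], [0, 0.004, 0], [0, 0.006, 0], [0, 0.008, 0]]' --dr '[[0, 0, 0], [0, 0, 0], [0, 0, 0], [0, 0, 0]]' --gripper '[0, 0, 0, 0]'

```text
clock: 18.9
eef_pos: [547.1, 208.0, 146.4]
eef_rot: [3.142, 0.0, 3.126]
wrist_force: [3.3, -4.1, -0.1]
finger_gap: 0.6
finger_force: 2.1
```

Call:
carry_out --slide '[[0, 0.002, 0], [0, 0.004, 0], [0, 0.006, 0], [0, 0.008, 0]]' --dr '[[0, 0, 0], [0, 0, 0], [0, 0, 0], [0, 0, 0]]' --gripper '[0, 0, 0, 0]'

```text
clock: 19.23
eef_pos: [547.1, 209.9, 146.4]
eef_rot: [-3.142, 0.0, 3.126]
wrist_force: [3.6, -4.9, -0.9]
finger_gap: 1.0
finger_force: 2.3
```

Call:
carry_out --slide '[[0, 0.002, 0], [0, 0.004, 0], [0, 0.006, 0], [0, 0.008, 0]]' --dr '[[0, 0, 0], [0, 0, 0], [0, 0, 0], [0, 0, 0]]' --gripper '[0, 0, 0, 0]'

```text
clock: 19.57
eef_pos: [547.2, 211.9, 146.4]
eef_rot: [3.142, 0.001, 3.126]
wrist_force: [4.9, -4.3, -0.2]
finger_gap: 0.6
finger_force: 2.3
```

Call:
carry_out --slide '[[0, 0.002, 0], [0, 0.004, 0], [0, 0.006, 0], [0, 0.008, 0]]' --dr '[[0, 0, 0], [0, 0, 0], [0, 0, 0], [0, 0, 0]]' --gripper '[0, 0, 0, 0]'

```text
clock: 19.9
eef_pos: [547.2, 213.5, 146.4]
eef_rot: [-3.141, 0.0, 3.126]
wrist_force: [3.3, -12.7, 1.3]
finger_gap: 0.3
finger_force: 6.2
```

Call:
carry_out --slide '[[0, 0.002, 0], [0, 0.004, 0], [0, 0.004, 0], [0, 0.004, 0]]' --dr '[[0, 0, 0], [0, 0, 0], [0, 0, 0], [0, 0, 0]]' --gripper '[0, 0, 0, 0]'

```text
clock: 20.23
eef_pos: [547.2, 213.6, 146.4]
eef_rot: [-3.139, -0.0, 3.125]
wrist_force: [2.4, -16.0, 2.3]
finger_gap: 0.3
finger_force: 8.2
```

Call:
carry_out --slide '[[0, -0.01, 0], [0, -0.025, 0], [0, -0.04, 0], [0, -0.04, 0], [0, -0.04, 0.15], [0, -0.04, 0.3], [0, -0.04, 0.45], [0, -0.04, 0.6], [0, -0.04, 0.6], [0, -0.04, 0.6]]' --dr '[[0, 0, 0], [0, 0, 0], [0, 0, 0], [0, 0, 0], [0, 0, 0], [0, 0, 0], [0, 0, 0], [0, 0, 0], [0, 0, 0], [0, 0, 0]]' --gripper '[0, 0, 0, 0, 0, 0, 0, 0, 0, 0]'

```text
clock: 21.07
eef_pos: [547.2, 205.3, 298.3]
eef_rot: [3.14, 0.004, 3.126]
wrist_force: [-0.3, -0.1, -1.0]
finger_gap: 0.6
finger_force: 0.0
```

Call:
carry_out --slide '[[-0.3, -0.2, 0.1], [-0.6, -0.6, 0.1], [-0.6, -0.9, 0.1], [-0.6, -0.9, 0.1], [-0.6, -0.9, 0.1], [-0.6, -0.9, 0.1], [-0.6, -0.9, 0.1], [-0.6, -0.9, 0.1], [-0.6, -0.9, 0.1]]' --dr '[[0, 0, 0], [0, 0, 0], [0, 0, 0], [0, 0, 0], [0, 0, 0], [0, 0, 0], [0, 0, 0], [0, 0, 0], [0, 0, 0]]' --gripper '[0, 0, 0, 0, 0, 0, 0, 0, 0]'

```text
clock: 21.82
eef_pos: [396.5, -20.7, 320.5]
eef_rot: [3.141, -0.001, 3.123]
wrist_force: [-0.8, -0.6, 0.4]
finger_gap: 0.3
finger_force: 0.0
```

Run:
```python
from h import *
t=camera("top");a=camera("side")
c=cv2.resize(t[150:310,90:430,::-1],(800,376),interpolation=cv2.INTER_CUBIC)
d=cv2.resize(a[200:384,180:400,::-1],(268,224),interpolation=cv2.INTER_CUBIC)
o=np.zeros((600,800,3),np.uint8);o[:376]=c;o[376:,:268]=d
cv2.imwrite("pics/fin.png",o);print(read_state()["wrist_force"])
# yellow plate top in top view -> y
m=camera_model("top");print([onz(m,90+x/2.353,150+y/2.35,102)[:2].round(1) for x,y in((200,90),)])
```

```text
[-0.01645871  0.12809512 -0.16375176]
[array([587.3, 191.6])]
```

View pics/fin.png

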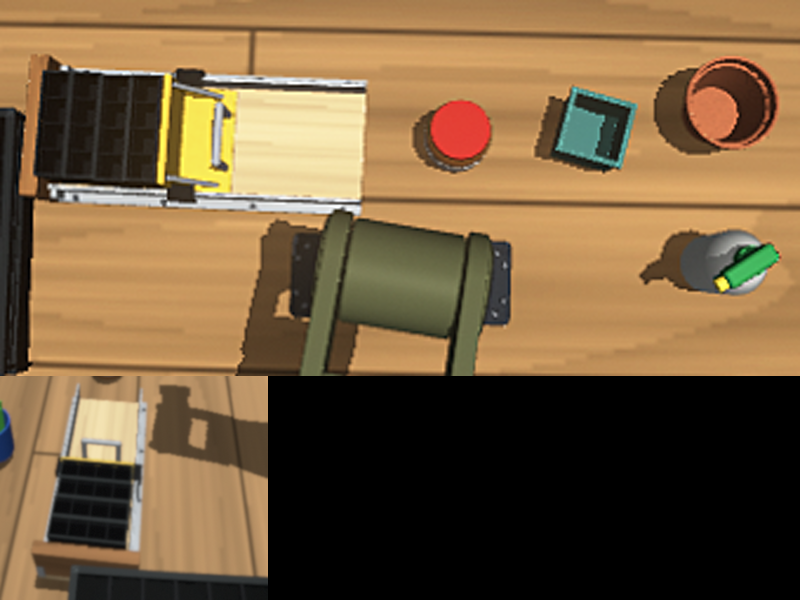

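The four books stand tight between the end wall (x≈38) and the yellow plate (x≈165), and the bystanders have not moved. I'm handing the job in.

```bash
python3 -c "
from cell import *
print(sign_off())"
```

```text
the job is handed in; nothing more can be done
None
```

All four books stand upright and tight between the end wall and the stop, which was pushed until the wrist force rose to 16 N and left there. The job was handed in at about 22 s, with the arm clear and no bystander seen to have moved.

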